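Turn the third-hand's holder arm round to face the soldering block

ROBOT

A 6-joint arm with a two-finger parallel gripper is mounted at the origin on the work surface. World frame = base frame: x ahead of the robot, y to its left, z up, the work surface at z = 0. Lengths are in m, angles in rad, forces in N, time in s.
With the tool pointing down it reaches from about 0.425 to 1.125 m from the base axis. Payload 14.9 kg.
Tool frame: the origin (TCP) lies between the finger pads; the fingertips stand 8 mm ahead of it and the grasp point (between the pads) lies 11 mm behind it; z points along the fingers, y is the line along which they close (so a half turn about z gives the same grasp; the last joint's range is limited). The gripper opens to 91 mm and grips with 3 to 60 N. Pads are 32 mm wide; open, the fingers measure 118 mm over their backs; the gripper's body (76 mm by 178 mm) begins 60 mm behind the grasp point.
Start: joints at [-1.339, 0.379, 1.734, -0, 1.028, -0.033], TCP at [0.183, -0.676, 0.222] pointing down, gripper open.
Joint ranges: [-2.77, 2.77], [-0.74, 2.19], [0, 2.66], [-1.06, 4.2], [0.31, 2.87], [-3.08, 3.08]. Speed limits (rad/s): [1.89, 1.89, 2.39, 3.14, 3.14, 3.14].

INTERFACE

Orientations are given as a rotation vector (axis times angle).
In Python, from workcell import arm gives the robot as it stands. The module is installed in compiled form; this text tells all that it offers.
- The arm moves only by the tool carry_out, never from a script. Its argument "series" is text: rows parted by semicolons, each of 7 numbers parted by spaces: the shift along the world's x, y, z in mm, then the turn, a rotation vector about the world's x, y, z in degrees, then the finger opening in mm, from 0 to 91.2. A call has 1 to 20 rows; each row shifts and turns the commanded pose from where the row before left it; what a row does not reach is not made up. A row lasts 1/12 s, in which the tool goes at most 41.7 mm and 7.16 degrees, less where a joint would pass 70% of its speed; a pose out of reach is approached as far as the arm can. A call with a gripper value outside its range is refused whole. The fingers move at their own pace and stop on an object; "force" is the grip in N (left out, the last holds). Time passes only in rows, so rows that do not move let the fingers close. It gives the time, the measured TCP pose, the force, the opening and the grip force at its end, in the units of the state.
- arm.observe(): the state, without advancing time (a new reading comes with each control period).
- arm.get_image(name): name is "scene" or "top" or "wrist"; returns a dict with "img" (480x640x3 uint8, red, green, blue), "z_map" (480x640 float32, m along the optical axis (not along the pixel's ray), 0 where there is no reading), "fx", "fy", "cx", "cy" (pixels), "rvec" (rotation vector, rad) and "tvec" (3), from world to camera coordinates, as OpenCV has them; the wrist camera has in their place "T_tool_cam" (4x4, takes a point from camera to tool coordinates, whose origin is the TCP and whose axes are the flange's). Camera axes: x right, y down, z forward; pixel columns grow to the right and rows downward; lengths in m; the calibration is good to about 2 mm. A picture is of the moment at which its call begins: read the wrist's pose just before it.
- arm.close_job(): hands the job in; it is judged then, once.
The state is a dict: "time_s": time; "q": joint angles; "joint_vel": joint speeds; "tau": joint torques, N m; "tcp_pos": TCP position; "tcp_rot": TCP orientation; "ft_force": force on the tool from outside, world axes, zero at the start; "torque": the same for the moment, N m; "finger_gap": finger opening in m; "grasp_force": force on a finger pad.
Only numpy, scipy, OpenCV 4.12 (cv2) and the standard library are available. Lean on these libraries where they do the work, as an engineer would, in place of code of your own. Each camera call takes 0.05 s, during which the arm holds its last target. There are 200 camera calls.

TASK

The holder arm of the soldering third-hand is on the wrong way round: its tweezer jaws point away from the white soldering block. Swing the brass keeper right open, lift the arm off its pivot pin, turn it end for end and set it down, without letting it drop, fully home on the pin and between the cradle cheeks so that the jaws hang over the block. Then swing the keeper closed across the arm again, leaving the block and the other things around the stand where they are.

Things in the scene. Friction and masses are not known exactly. Their poses are not given: they have to be found in the camera images.
- stand: The third-hand stand, fixed to the bench: a round black and dark steel foot 148 mm across, its flat top 26 mm above the bench, with an upright steel pivot pin in its middle. Origin: under the pin, at bench height. x points level from the pin towards the soldering block, through the cradle; z up.
- pin_tip (a point): Top centre of the pivot pin, 67 mm above the bench; axes as the stand's. The pin is 10 mm thick, straight for 35 mm above the foot's flat top, then a 6 mm conical tip.
- cradle (a point): The cradle: middle of the gap between two upright brass cheeks on the foot, 55 mm from the pin along the stand's +x; the point is level with the cheeks' tops, 44 mm above the bench. The gap is 22 mm wide (along y), 18 mm deep and 12 mm long (x). The arm goes home on the pin only with its 14 mm bar in this gap; either end of the arm fits.
- collar (a point): Centre of the upright round aluminium collar of the loose holder arm: a tube 30 mm across, 50 mm high, with a 13 mm hole right through for the pin. Its foot is 25 mm below this point. Home, the foot rests on the stand's flat top and this point is 51 mm above the bench. The upper 33 mm stand clear above the bar and can be gripped from any side. Arm's x points to its jaws, z up.
- holder: The holder arm, loose, about 260 g, balanced on its collar, 218 mm long. Origin: centre of the collar's foot. +x points to the tweezer jaws (steel, red grips, ending at 125 mm), -x to the dark counterweight (20 mm thick, ending at 93 mm). The flat bar is 14 mm wide, 5 to 17 mm above the origin. As found it is home on the pin with its jaws along the stand's -x.
- jaw_tip (a point): Tip of the tweezer jaws of the holder arm, 125 mm from the collar's axis and 15 mm above the collar's foot; axes as the arm's.
- keeper (a joint): Angle of the brass keeper, a level bar 12 mm wide, 49 to 55 mm above the bench, on an upright pivot: 0 = closed at its stop, across the arm's bar (along the stand's -y); grows anticlockwise from above; at 1.57 it lies along the stand's +x, clear of the arm; far stop 1.9. Found at 0 to 0.2. Stays where left; 0.4 N at the knob moves it. Closed, it traps the arm; it closes only over an arm fully home.
- keeper_pivot (a point): Axis of the keeper's pivot, 55 mm along the stand's x and 28 mm along its y from the pin; the point is 52 mm above the bench.
- keeper_knob (a point): Middle of the upright red knob at the free end of the keeper, 46 mm from its pivot: a peg 13 mm across, from 55 to 79 mm above the bench, to pinch from above or push. The point is 67 mm above the bench.
- solder_block: White loose soldering block, 80 x 130 x 25 mm, beside the foot on the stand's +x side. Origin: centre of its underside. Leave it where it is.
- bangle: Thin brass bangle, 64 mm across and 7 mm high, lying on the soldering block. Origin: centre of its underside. Leave it where it is.
- charcoal: Dark charcoal block, 90 x 50 x 28 mm, near the stand. Leave it.
- flux_jar: Jar with a white cap, 48 mm across, 50 mm high, near the stand. Leave it.
- tool_pot: Teal pot of tools, 86 mm across, up to 170 mm high, at one side. Leave it.
- ring_cone: Wooden ring cone on a round foot, 100 mm across, 130 mm high, at one side. Leave it.
- glass_bowl: Glass bowl, 110 mm across, 50 mm high, at one side. Leave it.
There are look-alikes about, which are no part of the job. Of the things shaped like the holder, the aluminium one is meant.

How it is judged:
By the outcome, as a careful person would: the job done as asked, in the order asked, and still so for the second after the job is handed in, with the robot touching nothing.
It also fails if it takes over 72 s, if anything falls off the work surface, if the arm or the gripper's body presses on something with over 40 N, if the wrist force passes 120 N, or if a joint passes its speed limit or range.

## Working session

There is one attempt and no reset: what is moved stays moved. The work goes in short steps, Python scripts to look and compute and a tool call to move; the robot and the scene stay as the last step left them, time stands still between calls to the robot, and variables do not carry over. Pictures are saved under pics/ and viewed, at most 10 in all, crops included, and the job is handed in when it is done.

Besides the shell and the picture viewer there is one more tool, called after "Call:" in YAML: its name, and indented under it one key for each argument. carry_out: Moves the arm, as the interface text tells. Its arguments: {"type":"object","properties":{"series":{"type":"string"},"force":{"type":"number"}},"required":["series"]}

```bash
mkdir -p pics
cat > h.py <<'E'
import numpy as np, cv2
from scipy.spatial.transform import Rotation as R
from workcell import arm
def cam(name):
    s=arm.observe(); d=arm.get_image(name)
    K=np.array([[d['fx'],0,d['cx']],[0,d['fy'],d['cy']],[0,0,1]])
    if name=='wrist':
        T=np.eye(4);T[:3,:3]=R.from_rotvec(s['tcp_rot']).as_matrix();T[:3,3]=s['tcp_pos']
        T=T@np.array(d['T_tool_cam'])
    else:
        T=np.eye(4);r=R.from_rotvec(np.ravel(d['rvec'])).as_matrix();T[:3,:3]=r.T;T[:3,3]=-r.T@np.ravel(d['tvec'])
    return d,K,T
def xyz(d,K,T):
    v,u=np.mgrid[:480,:640];z=d['z_map']
    p=np.stack([(u-K[0,2])/K[0,0]*z,(v-K[1,2])/K[1,1]*z,z],-1)
    return p@T[:3,:3].T+T[:3,3]
def ray(K,T,u,v,h):
    r=T[:3,:3]@np.array([(u-K[0,2])/K[0,0],(v-K[1,2])/K[1,1],1]);o=T[:3,3]
    return o+r*(h-o[2])/r[2]
def save(d,n,crop=None,s=1):
    i=d['img'][...,::-1]
    if crop: i=i[crop[1]:crop[3],crop[0]:crop[2]]
    cv2.imwrite('pics/'+n,cv2.resize(i,None,fx=s,fy=s,interpolation=cv2.INTER_CUBIC))
E
python3 - <<'E'
from h import *
import pickle
for n in('top','scene'):
    d,K,T=cam(n);save(d,n+'1.png');pickle.dump((d,K,T),open(n+'.pkl','wb'));print(n,T[:3,3],K[0,0])
print(arm.observe())
E
```

```text
top [ 0.27340751 -0.00306267  1.73329116] 613.203487627395
scene [ 0.99280204 -0.73670662  1.00386458] 525.0355177066499
{'time_s': 0.1, 'q': array([-1.33929356e+00,  3.79364890e-01,  1.73473446e+00, -9.12590762e-06,
        1.02846977e+00, -3.33006859e-02]), 'joint_vel': array([-0.00030873,  0.00114579, -0.00020974, -0.00205853,  0.00060985,
        0.00018942]), 'tau': array([-6.35531069e-04, -7.65035820e+01, -4.35290694e+01,  6.51904405e-02,
        3.98792443e-02, -2.48809971e-05]), 'tcp_pos': array([ 0.18311565, -0.67526302,  0.22134172]), 'tcp_rot': array([-3.11313307e+00, -4.14617229e-01,  1.63918478e-04]), 'ft_force': array([0.09399378, 0.22068398, 0.04111542]), 'torque': array([0.0808573 , 0.01496657, 0.03132391]), 'grasp_force': 0.0, 'finger_gap': 0.0912304977264869}
```

View pics/top1.png

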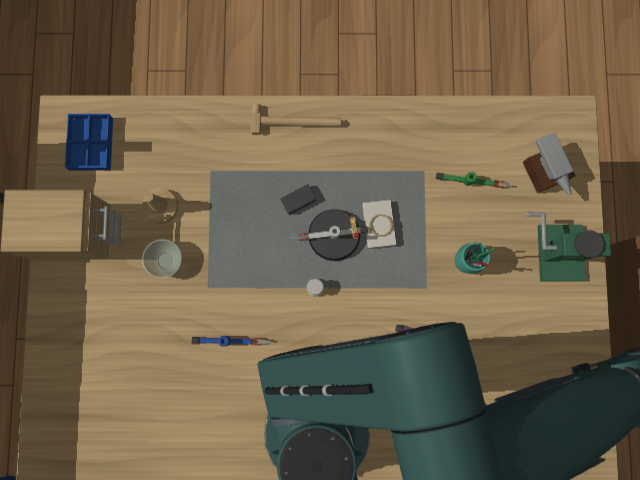

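View pics/scene1.png

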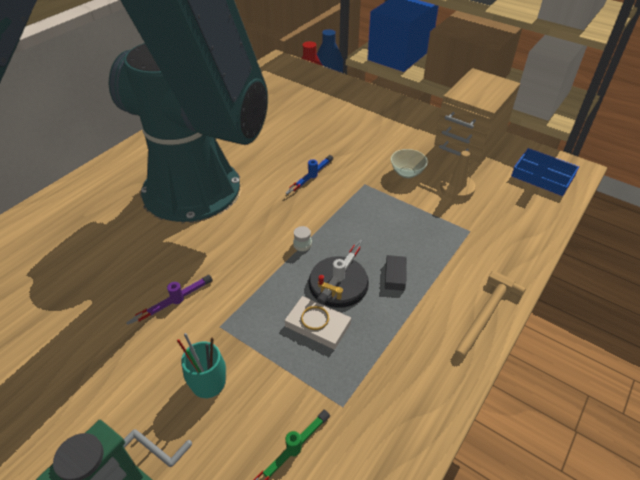

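The top view shows the stand foot at (334,235). Four things are shaped like the holder: blue at (225,341), green at (475,179), purple at (400,330) and grey aluminium on the stand at (334,232). Only the last one is aluminium and on the pin, so it is the one meant. I'll confirm it in a crop and measure.

Run:
```python
from h import *
import pickle
d,K,T=pickle.load(open('top.pkl','rb'));save(d,'topc.png',(270,170,420,290),5)
P=xyz(d,K,T);hsv=cv2.cvtColor(d['img'],cv2.COLOR_RGB2HSV);H,S,V=[hsv[...,i].astype(int) for i in range(3)]
box=np.zeros((480,640),bool);box[175:300,280:420]=1
def blobs(n,m,h):
    c,l,st,ce=cv2.connectedComponentsWithStats((m&box).astype(np.uint8))
    for i in range(1,c):
        if st[i,4]>=5:
            k=l==i;print(n,ce[i].round(1),st[i,4],'z',np.median(P[k][:,2]).round(3),'ray',ray(K,T,*ce[i],h).round(4))
blobs('red',((H<8)|(H>172))&(S>120)&(V>90),.067)
blobs('brass',(H>12)&(H<32)&(S>90)&(V>110),.052)
blobs('light',(S<50)&(V>170),.076)
blobs('coll z',(P[...,2]>.069)&(P[...,2]<.085),.076)
blobs('dark foot',(V<45),.026)
```

```text
red [305.7 233.2] 6 z 0.042 ray [0.546  0.0308 0.067 ]
red [356.  234.5] 18 z 0.081 ray [ 0.5425 -0.1077  0.067 ]
red [305.2 238.8] 8 z 0.045 ray [0.5304 0.0319 0.067 ]
brass [372.3 219.9] 18 z 0.035 ray [ 0.586  -0.1544  0.052 ]
brass [384.4 227.1] 51 z 0.032 ray [ 0.5659 -0.1878  0.052 ]
brass [353.2 225.1] 83 z 0.055 ray [ 0.5713 -0.101   0.052 ]
brass [353.7 294.4] 1337 z 0.001 ray [ 0.3788 -0.1014  0.052 ]
light [376.  209.5] 417 z 0.026 ray [ 0.6107 -0.1625  0.076 ]
light [381.4 224.8] 232 z 0.026 ray [ 0.5682 -0.177   0.076 ]
light [382.6 240.4] 230 z 0.026 ray [ 0.5248 -0.1796  0.076 ]
coll z [334.3 231. ] 71 z 0.077 ray [ 0.5505 -0.0478  0.076 ]
coll z [355.9 234.8] 16 z 0.08 ray [ 0.5403 -0.107   0.076 ]
dark foot [302.6 206.3] 53 z 0.02 ray [0.6298 0.0407 0.026 ]
dark foot [356.8 224. ] 10 z 0.013 ray [ 0.5791 -0.1127  0.026 ]
dark foot [310.7 224.5] 6 z 0.015 ray [0.5775 0.0176 0.026 ]
dark foot [337.2 251.1] 130 z 0.016 ray [ 0.5019 -0.0573  0.026 ]
dark foot [345.6 236.1] 34 z 0.027 ray [ 0.5443 -0.0809  0.026 ]
```

View pics/topc.png

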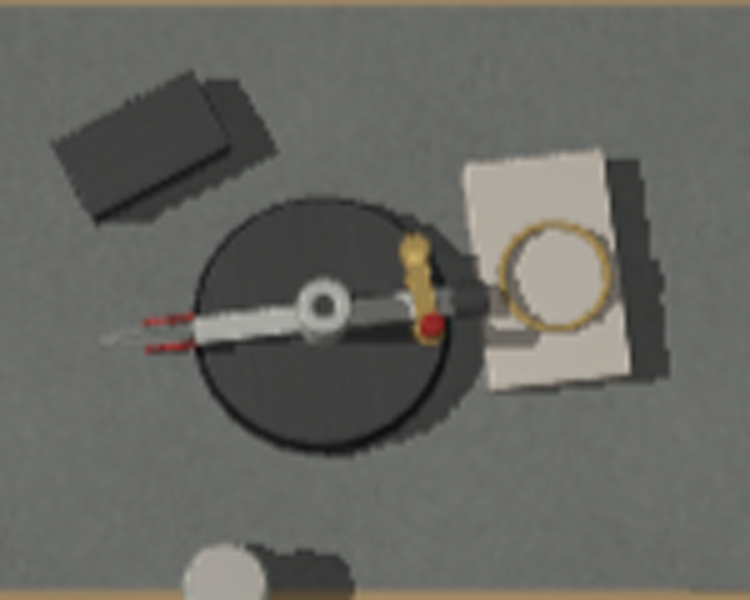

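The crop confirms the aluminium arm. The collar is at (334,231), the jaws point left, and the knob is at (356,234) across the bar. The stand's +x is about -84° in world yaw. I'll go above it for a close look.

Call:
carry_out:
  series: "10 20 25 0 0 0 50;19 32 20 0 0 -0.5 50;19 32 15 0 0 -0.5 50;19 32 10 0 0 -0.5 50;20 32 10 0 0 -0.5 50;20 32 0 0 0 -0.5 50;20 32 0 0 0 -0.5 50;20 32 0 0 0 -0.5 50;20 32 0 0 0 -0.5 50;20 32 0 0 0 -0.5 50;20 32 0 0 0 -0.5 50;20 32 0 0 0 -0.5 50;20 32 0 0 0 -0.5 50;20 32 0 0 0 -0.5 50;20 32 0 0 0 -0.5 50;20 32 0 0 0 -0.5 50;20 32 0 0 0 -0.5 50;20 32 0 0 0 -0.5 50;20 32 0 0 0 0 50;0 0 0 0 0 0 50"
  force: 10

```text
time_s: 1.77
tcp_pos: [0.5521, -0.0758, 0.3015]
tcp_rot: [-3.135, -0.188, -0.001]
ft_force: [0.7, 0.0, 0.1]
finger_gap: 0.0499
grasp_force: 0.0
```

```bash
cat > look.py <<'E'
from h import *
import sys
s=arm.observe();M=R.from_rotvec(s['tcp_rot']).as_matrix()
print('t',s['time_s'],'tcp',s['tcp_pos'].round(4),'yawY',np.degrees(np.arctan2(M[1,1],M[0,1])).round(1),'zax',M[:,2].round(3),'q6',s['q'][5].round(2),'F',s['ft_force'].round(1),'gap',s['finger_gap'].round(4),s['grasp_force'])
if len(sys.argv)>1:
    d,K,T=cam('wrist');P=xyz(d,K,T);np.savez('w.npz',img=d['img'],P=P,K=K,T=T);save(d,sys.argv[1]);print('cam',T[:3,3].round(3))
    hsv=cv2.cvtColor(d['img'],cv2.COLOR_RGB2HSV);H,S,V=[hsv[...,i].astype(int) for i in range(3)]
    def blobs(n,m,a,h):
        c,l,st,ce=cv2.connectedComponentsWithStats(m.astype(np.uint8))
        for i in range(1,c):
            if st[i,4]>=a: print(n,ce[i].round(0),st[i,:5],'z',np.median(P[l==i][:,2]).round(3),'ray',ray(K,T,*ce[i],h).round(4))
    z=P[...,2];red=((H<8)|(H>172))&(S>120)
    blobs('redtop',red&(z>.074)&(z<.085),60,.079)
    blobs('redlow',red&(z<.06),60,.045)
    blobs('colltop',(S<60)&(z>.073)&(z<.08),150,.076)
    blobs('brass',(H>12)&(H<32)&(S>90)&(z>.046)&(z<.062),100,.055)
E
python3 look.py w1.png
```

```text
Traceback (most recent call last):
  File "look.py", line 4, in <module>
    print('t',s['time_s'],'tcp',s['tcp_pos'].round(4),'yawY',np.degrees(np.arctan2(M[1,1],M[0,1])).round(1),'zax',M[:,2].round(3),'q6',s['q'][5].round(2),'F',s['ft_force'].round(1),'gap',s['finger_gap'].round(4),s['grasp_force'])
                                                                                                                                                                                           ^^^^^^^^^^^^^^^^^^^^^
AttributeError: 'float' object has no attribute 'round'
```

```bash
sed -i "s/s\['finger_gap'\].round(4)/s['finger_gap']/" look.py; python3 look.py w1.png
```

```text
t 1.7667 tcp [ 0.5521 -0.0758  0.3015] yawY -83.1 zax [ 0.     0.001 -1.   ] q6 1.27 F [0.7 0.  0.1] gap 0.04989695822044916 0.0
cam [ 0.618 -0.068  0.464]
redtop [344. 224.] [340 219  10  11  86] z 0.078 ray [ 0.5409 -0.1074  0.079 ]
redlow [230. 200.] [219 199  24   3  67] z 0.044 ray [0.5481 0.0372 0.045 ]
colltop [296. 210.] [285 198  24  25 381] z 0.075 ray [ 0.5507 -0.0489  0.076 ]
brass [342. 198.] [335 178  15  47 405] z 0.054 ray [ 0.5691 -0.1022  0.055 ]
```

View pics/w1.png

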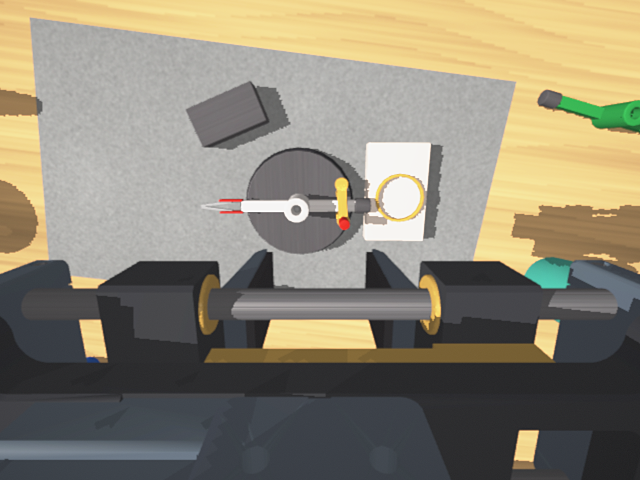

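The wrist view shows the collar at (296,210), the knob at (344,224), the keeper pivot near (341,183) and the jaw tip near (203,207). The knob and collar positions agree with the top view within 2 mm. Next I'll get the stand yaw and the keeper pivot.

Run:
```python
from h import *
import pickle
z=np.load('w.npz');K,T,P=z['K'],z['T'],z['P']
d,Kt,Tt=pickle.load(open('top.pkl','rb'))
c=np.array([.5507,-.0485])
for n,p in(('w jaw',ray(K,T,203,207,.041)),('t jaw',ray(Kt,Tt,270+105/5-.5,170+340/5-.5,.041)),('t cw',ray(Kt,Tt,270+487/5,170+299/5,.047))):
    v=p[:2]-c;print(n,p.round(4),np.linalg.norm(v).round(4),np.degrees(np.arctan2(v[1],v[0])).round(1))
# bar & jaw points by height near the collar, foot circle
pts=P[(P[...,2]>.036)&(P[...,2]<.048)][:,:2];pts=pts[(np.linalg.norm(pts-c,axis=1)<.13)&(pts[:,1]>c[1]+.016)]
v=cv2.fitLine(pts.astype(np.float32),cv2.DIST_HUBER,0,.01,.01).ravel();print(len(pts),v,np.degrees(np.arctan2(v[1],v[0])))
for yw in(-86,-84,-82):
    a=np.radians(yw);X=np.array([np.cos(a),np.sin(a)]);Y=np.array([-X[1],X[0]])
    pv=c+.055*X+.028*Y;k=np.array([.541,-.1075])-pv;print(yw,'pivot',pv.round(4),'r',np.linalg.norm(k).round(4),'ang',(np.arctan2(k@X,-k@Y)).round(3))
    for t in(0,.1,.5,.9,1.3,1.7):print(t,(pv+.046*(np.sin(t)*X-np.cos(t)*Y)).round(4))
```

```text
w jaw [0.534  0.0729 0.041 ] 0.1226 97.8
t jaw [0.5379 0.0736 0.041 ] 0.1228 96.0
t cw [ 0.559  -0.1408  0.047 ] 0.0927 -84.9
777 [ 0.12603562 -0.99202573  0.54255277  0.01490143] -82.75943
-86 pivot [ 0.5825 -0.1014] r 0.0419 ang 0.076
0 [ 0.5366 -0.1046]
0.1 [ 0.5371 -0.1092]
0.5 [ 0.5437 -0.1262]
0.9 [ 0.5565 -0.1394]
1.3 [ 0.5733 -0.1465]
1.7 [ 0.5916 -0.1465]
-84 pivot [ 0.5843 -0.1003] r 0.0439 ang 0.061
0 [ 0.5385 -0.1051]
0.1 [ 0.5393 -0.1096]
0.5 [ 0.5465 -0.1264]
0.9 [ 0.5596 -0.1391]
1.3 [ 0.5767 -0.1456]
1.7 [ 0.595 -0.145]
-82 pivot [ 0.5861 -0.0991] r 0.0459 ang 0.045
0 [ 0.5405 -0.1055]
0.1 [ 0.5414 -0.11  ]
0.5 [ 0.5492 -0.1265]
0.9 [ 0.5628 -0.1387]
1.3 [ 0.5801 -0.1447]
1.7 [ 0.5983 -0.1434]
```

Call:
carry_out:
  series: "-5 -16 -30 0 0 0 30;-6 -16 -35 0 0 0 30;0 0 -35 0 0 0 30;0 0 -35 0 0 0 30;0 0 -25 0 0 0 30;0 0 -20 0 0 0 30;0 0 -20 0 0 0 30;0 0 -15 0 0 0 30;0 0 -10 0 0 0 30;0 0 -7 0 0 0 30;0 0 0 0 0 0 30;0 0 0 0 0 0 5;0 0 0 0 0 0 5;0 0 0 0 0 0 5;0 0 0 0 0 0 5"
  force: 8

```text
time_s: 3.07
tcp_pos: [0.5394, -0.1122, 0.0704]
tcp_rot: [3.136, 0.183, 0.002]
ft_force: [-0.7, -0.6, 3.6]
finger_gap: 0.0129
grasp_force: 8.0
```

```bash
python3 look.py
```

```text
t 3.0667 tcp [ 0.5394 -0.1122  0.0704] yawY -83.3 zax [ 0.001 -0.    -1.   ] q6 1.21 F [-0.7 -0.6  3.6] gap 0.012904327967994724 8.000500649213791
```

Pinched, with the gap at 12.9 mm, which is the knob. The implied keeper angle is about 0.145. I'll work out the round arc steps.

```bash
python3 -c "
import numpy as np
t=np.radians(-165+7*np.arange(14));p=46.5*np.c_[np.cos(t),np.sin(t)]
print(np.diff(p,axis=0).round(1).tolist())"
```

```text
[[1.8, -5.4], [2.4, -5.1], [3.1, -4.8], [3.6, -4.4], [4.1, -3.9], [4.6, -3.4], [4.9, -2.8], [5.2, -2.2], [5.5, -1.5], [5.6, -0.8], [5.7, -0.1], [5.7, 0.5], [5.5, 1.2]]
```

Call:
carry_out:
  series: "1.8 -5.4 0 0 0 7 5;2.4 -5.1 0 0 0 7 5;3.1 -4.8 0 0 0 7 5;3.6 -4.4 0 0 0 7 5;4.1 -3.9 0 0 0 7 5;4.6 -3.4 0 0 0 7 5;4.9 -2.8 0 0 0 7 5;5.2 -2.2 0 0 0 7 5;5.5 -1.5 0 0 0 7 5;5.6 -0.8 0 0 0 7 5;5.7 -0.1 0 0 0 7 5;5.7 0.5 0 0 0 7 5;5.5 1.2 0 0 0 7 5;0 0 0 0 0 0 5;0 0 0 0 0 0 5"

```text
time_s: 4.32
tcp_pos: [0.5981, -0.1457, 0.0706]
tcp_rot: [2.064, 2.364, 0.001]
ft_force: [2.0, -8.3, -0.6]
finger_gap: 0.0126
grasp_force: 8.0
```

```bash
python3 look.py
```

```text
t 4.3167 tcp [ 0.5981 -0.1457  0.0706] yawY 7.8 zax [ 0.003 -0.002 -1.   ] q6 -0.41 F [ 2.  -8.3 -0.6] gap 0.01264564131716001 8.000003322958946
```

Call:
carry_out:
  series: "0 0 0 0 0 0 30;0 0 0 0 0 0 30;0 0 0 0 0 0 30;0 0 20 0 0 0 30;0 0 30 0 0 0 60;0 0 35 0 0 0 60;-5 10 35 0 0 -7 60;-5 10 0 0 0 -7 60;-5 10 0 0 0 -7 60;-5 10 0 0 0 -7 60;-5 10 0 0 0 -7 60;-5 10 0 0 0 -7 60;-5 10 0 0 0 -7 60;-5 10 0 0 0 -7 60;-4 10 0 0 0 -7 60;-3 7 0 0 0 -7 60;0 0 0 0 0 -7 60;0 0 0 0 0 -7 60;0 0 0 0 0 -7 60;0 0 0 0 0 0 60"

```text
time_s: 5.98
tcp_pos: [0.5495, -0.0475, 0.1897]
tcp_rot: [-3.137, -0.174, 0.0]
ft_force: [0.3, 1.2, -0.2]
finger_gap: 0.0602
grasp_force: 0.0
```

```bash
python3 look.py w2.png
```

```text
t 5.9833 tcp [ 0.5495 -0.0475  0.1897] yawY -83.7 zax [-0.  0. -1.] q6 1.33 F [ 0.3  1.2 -0.2] gap 0.060225118957384194 0.0
cam [ 0.616 -0.04   0.352]
redtop [440. 190.] [432 183  17  15 183] z 0.078 ray [ 0.5976 -0.1421  0.079 ]
redlow [230. 217.] [214 215  33   5 119] z 0.044 ray [0.5483 0.0371 0.045 ]
redlow [231. 233.] [215 231  32   4 101] z 0.044 ray [0.5334 0.035  0.045 ]
colltop [321. 232.] [304 216  34  33 723] z 0.075 ray [ 0.5511 -0.0487  0.076 ]
brass [400. 192.] [371 179  67  26 830] z 0.054 ray [ 0.5905 -0.1156  0.055 ]
```

View pics/w2.png

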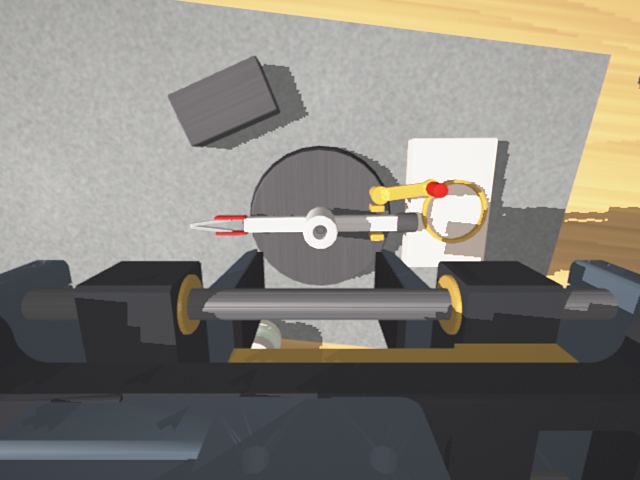

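The keeper is open at about 1.68, with the knob at (440,190). The collar is at (321,232), giving world (0.551,-0.0487), nearly under the TCP. I'll descend and grip.

Call:
carry_out:
  series: "1.5 -1.5 -20 0 0 0 60;0 0 -30 0 0 0 60;0 0 -25 0 0 0 60;0 0 -20 0 0 0 60;0 0 -17 0 0 0 60;0 0 -12 0 0 0 60;0 0 -7 0 0 0 60;0 0 -3 0 0 0 60;0 0 0 0 0 0 60;0 0 0 0 0 0 20;0 0 0 0 0 0 20;0 0 0 0 0 0 20;0 0 0 0 0 0 20;0 0 0 0 0 0 20"
  force: 12

```text
time_s: 7.2
tcp_pos: [0.5513, -0.0492, 0.0561]
tcp_rot: [3.136, 0.183, 0.001]
ft_force: [-1.1, 5.6, 3.8]
finger_gap: 0.0297
grasp_force: 2.5
```

```bash
python3 look.py
```

```text
t 7.2 tcp [ 0.5513 -0.0492  0.0561] yawY -83.3 zax [ 0.001  0.    -1.   ] q6 1.32 F [-1.1  5.6  3.8] gap 0.02965853553627203 2.531556930625811
```

Call:
carry_out:
  series: "0 0.7 0 0 0 0 20;0 0 0 0 0 0 20;0 0 0 0 0 0 20;0 0 0 0 0 0 20"
  force: 45

```text
time_s: 7.53
tcp_pos: [0.5514, -0.0487, 0.056]
tcp_rot: [3.136, 0.183, 0.001]
ft_force: [-1.8, -1.8, 6.2]
finger_gap: 0.0282
grasp_force: 44.9
```

Call:
carry_out:
  series: "0 0 3 0 0 0 20;0 0 5 0 0 0 20;0 0 5 0 0 0 20;0 0 0 0 0 0 20"

```text
time_s: 7.87
tcp_pos: [0.5515, -0.0485, 0.0696]
tcp_rot: [3.136, 0.183, 0.002]
ft_force: [0.1, 0.4, -3.2]
finger_gap: 0.0285
grasp_force: 44.9
```

```bash
python3 look.py
```

```text
t 7.8667 tcp [ 0.5515 -0.0485  0.0696] yawY -83.3 zax [ 0.001 -0.    -1.   ] q6 1.32 F [ 0.1  0.4 -3.2] gap 0.028503446472543156 44.88085801480338
```

Call:
carry_out:
  series: "0 0 10 0 0 0 20;0 0 15 0 0 0 20;0 0 20 0 0 0 20;0 0 20 0 0 0 20;0 0 12 0 0 2 20;0 0 0 0 0 4 20;0 0 0 0 0 6 20;0 0 0 0 0 6 20;0 0 0 0 0 6 20;0 0 0 0 0 6 20;0 0 0 0 0 6 20;0 0 0 0 0 6 20;0 0 0 0 0 6 20;0 0 0 0 0 6 20;0 0 0 0 0 6 20;0 0 0 0 0 6 20;0 0 0 0 0 6 20;0 0 0 0 0 6 20;0 0 0 0 0 6 20;0 0 0 0 0 6 20"

```text
time_s: 9.53
tcp_pos: [0.551, -0.0485, 0.1462]
tcp_rot: [2.082, 2.352, 0.0]
ft_force: [0.4, 0.1, -3.1]
finger_gap: 0.0282
grasp_force: 44.9
```

Call:
carry_out:
  series: "0 0 0 0 0 6 20;0 0 0 0 0 6 20;0 0 0 0 0 6 20;0 0 0 0 0 6 20;0 0 0 0 0 6 20;0 0 0 0 0 6 20;0 0 0 0 0 6 20;0 0 0 0 0 6 20;0 0 0 0 0 6 20;0 0 0 0 0 6 20;0 0 0 0 0 6 20;0 0 0 0 0 6 20;0 0 0 0 0 6 20;0 0 0 0 0 4 20;0 0 0 0 0 2 20;0 0 0 0 0 0 20;0 0 0 0 0 0 20"

```text
time_s: 10.95
tcp_pos: [0.5511, -0.0485, 0.146]
tcp_rot: [-0.016, 3.141, -0.0]
ft_force: [0.4, -0.1, -3.5]
finger_gap: 0.0286
grasp_force: 44.9
```

```bash
python3 look.py w3.png
```

```text
t 10.95 tcp [ 0.5511 -0.0485  0.146 ] yawY 90.6 zax [ 0. -0. -1.] q6 -1.71 F [ 0.4 -0.1 -3.5] gap 0.02862368972528088 44.8805783316493
cam [ 0.484 -0.049  0.308]
```

View pics/w3.png

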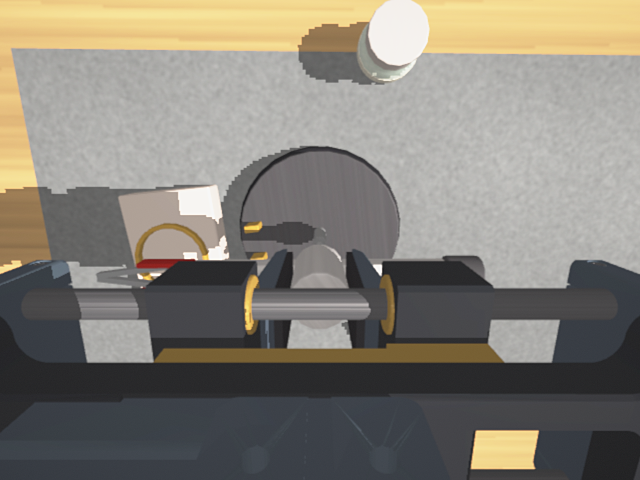

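The arm is held with jaws now toward the block, tip at (100,273) and counterweight at (480,266). The pin top is near (320,233) and the cheeks near (253,227) and (253,256). The turn is 6° short; I'll measure the arm's yaw in hand and the pin.

Run:
```python
from h import *
z=np.load('w.npz');K,T,P,img=z['K'],z['T'],z['P'],z['img']
q=P.reshape(-1,3)
m=(q[:,2]>.04)&(q[:,2]<.075)&(np.hypot(q[:,0]-.551,q[:,1]+.0487)<.02);print('pin',m.sum(),q[m].mean(0).round(4) if m.any() else '', q[m].max(0).round(4) if m.any() else '')
m=(q[:,2]>.038)&(q[:,2]<.047)&(np.hypot(q[:,0]-.551,q[:,1]+.0487)<.07);print('cheeks',m.sum())
if m.any():
    c=q[m];lo=c[c[:,0]<.556];hi=c[c[:,0]>=.556];print(lo.mean(0).round(4),hi.mean(0).round(4) if len(hi) else '')
a=ray(K,T,100,273,.131);b=ray(K,T,484,268,.132);print('jaw',a,'cw',b)
v=a-b;print('arm yaw',np.degrees(np.arctan2(v[1],v[0])))
v=a[:2]-[.551,-.0485];print(np.linalg.norm(v),np.degrees(np.arctan2(v[1],v[0])))
save(dict(img=img),'w3c.png',(60,180,500,300),1.8)
```

```text
pin 156 [ 0.5476 -0.0479  0.0574] [ 0.5513 -0.043   0.0676]
cheeks 197
[ 0.5442 -0.0943  0.0426] [ 0.5693 -0.0994  0.0415]
jaw [ 0.55057722 -0.1727349   0.131     ] cw [0.5448927  0.04404103 0.132     ]
arm yaw -88.49787649057721
0.12423561442636885 -90.19498012371052
```

View pics/w3c.png

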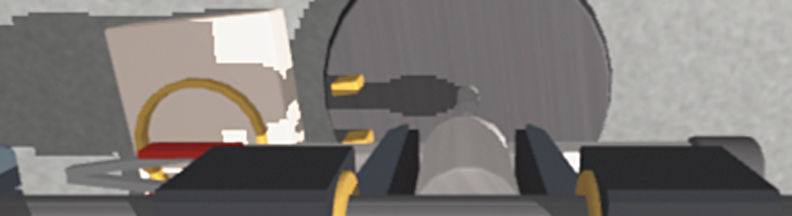

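Call:
carry_out:
  series: "0 0 -8 0 0 3 20;0 0 -12 0 0 3 20;0 0 -12 0 0 0 20;0 0 -8 0 0 0 20;0 0 -4 0 0 0 20;0 0 -4 0 0 0 20;0 0 -3 0 0 0 20;0 0 -3 0 0 0 20;0 0 -2 0 0 0 20;0 0 0 0 0 0 20"

```text
time_s: 11.83
tcp_pos: [0.5511, -0.0486, 0.0895]
tcp_rot: [0.182, -3.136, -0.0]
ft_force: [-1.2, -0.5, -2.8]
finger_gap: 0.0283
grasp_force: 44.9
```

```bash
python3 look.py
```

```text
t 11.8333 tcp [ 0.5511 -0.0486  0.0895] yawY 96.7 zax [-0.  0. -1.] q6 -1.82 F [-1.2 -0.5 -2.8] gap 0.028345367565566697 44.88081848714501
```

Call:
carry_out:
  series: "0 0 -4 0 0 0 20;0 0 -4 0 0 0 20;0 0 -4 0 0 0 20;0 0 -3 0 0 0 20;0 0 -3 0 0 0 20;0 0 0 0 0 0 20"

```text
time_s: 12.33
tcp_pos: [0.5507, -0.0485, 0.0709]
tcp_rot: [0.183, -3.135, -0.0]
ft_force: [-1.0, 0.8, -3.0]
finger_gap: 0.0283
grasp_force: 44.9
```

Call:
carry_out:
  series: "0 0 -3 0 0 0 20;0 0 -3 0 0 0 20;0 0 -2 0 0 0 20;0 0 -2 0 0 0 20;0 0 -2 0 0 0 20;0 0 0 0 0 0 20"

```text
time_s: 12.83
tcp_pos: [0.5509, -0.0485, 0.0593]
tcp_rot: [0.183, -3.136, -0.0]
ft_force: [-0.6, 0.0, -3.4]
finger_gap: 0.0286
grasp_force: 44.9
```

Call:
carry_out:
  series: "0 0 -1.5 0 0 0 20;0 0 -1 0 0 0 20;0 0 -0.7 0 0 0 20;0 0 0 0 0 0 20;0 0 0 0 0 0 20"

```text
time_s: 13.25
tcp_pos: [0.5511, -0.0485, 0.0565]
tcp_rot: [-0.183, 3.136, -0.0]
ft_force: [-0.5, 0.0, -2.8]
finger_gap: 0.0287
grasp_force: 44.9
```

Call:
carry_out:
  series: "0 0 -0.5 0 0 0 20;0 0 -0.4 0 0 0 20;0 0 0 0 0 0 20;0 0 0 0 0 0 20"

```text
time_s: 13.58
tcp_pos: [0.5513, -0.0486, 0.056]
tcp_rot: [-0.183, 3.136, -0.0]
ft_force: [-2.0, 0.5, 3.6]
finger_gap: 0.0287
grasp_force: 44.9
```

The foot is seated: the force went from -2.8 to +3.6 N at the same height as found. I'll release, rise and turn for the knob.

Call:
carry_out:
  series: "0 0 0 0 0 0 36;0 0 0 0 0 0 60;0 0 0 0 0 0 60;0 0 0 0 0 0 60;0 0 8 0 0 0 60;0 0 20 0 0 0 60;0 0 35 0 0 0 60;0 0 35 0 0 -7 60;0 0 30 0 0 -7 60;3 -7 0 0 0 -7 50;4 -9 0 0 0 -7 40;4 -9 0 0 0 -7 30;4 -9 0 0 0 -7 30;4 -9 0 0 0 -7 30;5 -9 0 0 0 -7 30;5 -9 0 0 0 -7 30;5 -9 0 0 0 -7 30;5 -9 0 0 0 -7 30;5 -9 0 0 0 -7 30;3 -8 0 0 0 -6 30"
  force: 8

```text
time_s: 15.25
tcp_pos: [0.5985, -0.1451, 0.1842]
tcp_rot: [2.096, 2.34, 0.0]
ft_force: [-0.6, 0.1, 0.1]
finger_gap: 0.0301
grasp_force: 0.0
```

```bash
python3 look.py w4.png; python3 -c "
from h import *
d,K,T=cam('top');save(d,'top4.png',(270,170,420,290),5)
z=np.load('w.npz')"
```

```text
t 15.25 tcp [ 0.5985 -0.1451  0.1842] yawY 6.3 zax [ 0. -0. -1.] q6 -0.39 F [-0.6  0.1  0.1] gap 0.030099018679402696 0.0
cam [ 0.591 -0.079  0.346]
redtop [318. 233.] [312 226  14  15 166] z 0.078 ray [ 0.5971 -0.1425  0.079 ]
redlow [289. 210.] [287 195   5  33 110] z 0.044 ray [ 0.5686 -0.132   0.045 ]
redlow [273. 210.] [271 196   4  32 104] z 0.044 ray [ 0.5539 -0.1337  0.045 ]
colltop [273. 109.] [254  89  38  41 954] z 0.075 ray [ 0.5516 -0.0493  0.076 ]
brass [314. 196.] [303 168  24  64 794] z 0.054 ray [ 0.5901 -0.1147  0.055 ]
```

View pics/w4.png

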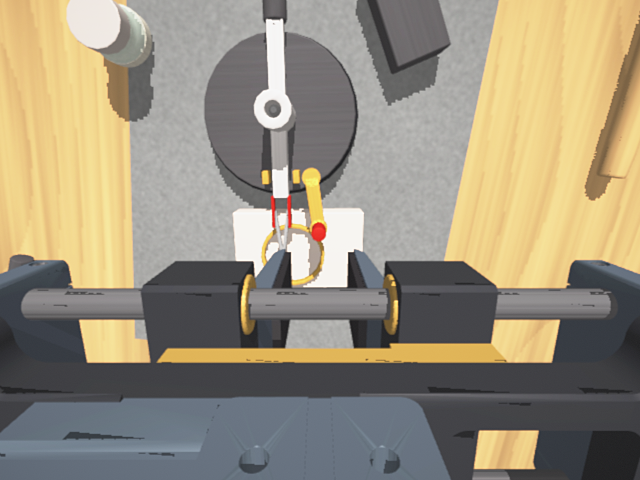

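The arm is home: collar top z is 0.075 as before, the bar lies between the cheeks at (265,177) and (296,177), and the jaws are over the block. The knob is at (318,233). I'll pinch it and swing it closed.

Call:
carry_out:
  series: "-1 1 -25 0 0 0 30;0 0 -30 0 0 0 30;0 0 -22 0 0 0 30;0 0 -16 0 0 0 30;0 0 -10 0 0 0 30;0 0 -7 0 0 0 30;0 0 -4 0 0 0 30;0 0 0 0 0 0 30;0 0 0 0 0 0 5;0 0 0 0 0 0 5;0 0 0 0 0 0 5;0 0 0 0 0 0 5"
  force: 8

```text
time_s: 16.35
tcp_pos: [0.5976, -0.1437, 0.0703]
tcp_rot: [2.088, 2.346, 0.001]
ft_force: [-0.3, 0.2, 2.7]
finger_gap: 0.0124
grasp_force: 8.0
```

```bash
python3 look.py; python3 -c "
import numpy as np
t=np.radians(-74-7*np.arange(15));p=46*np.c_[np.cos(t),np.sin(t)]
print(np.diff(p,axis=0).round(1).tolist())"
```

```text
t 16.35 tcp [ 0.5976 -0.1437  0.0703] yawY 6.7 zax [ 0.001 -0.    -1.   ] q6 -0.39 F [-0.3  0.2  2.7] gap 0.01238996758734649 8.000990599393845
[[-5.5, -1.2], [-5.6, -0.5], [-5.6, 0.1], [-5.6, 0.8], [-5.4, 1.5], [-5.2, 2.1], [-4.9, 2.8], [-4.5, 3.3], [-4.1, 3.9], [-3.6, 4.3], [-3.0, 4.7], [-2.4, 5.1], [-1.8, 5.3], [-1.1, 5.5]]
```

Call:
carry_out:
  series: "-5.5 -1.2 0 0 0 -7 5;-5.6 -0.5 0 0 0 -7 5;-5.6 0.1 0 0 0 -7 5;-5.6 0.8 0 0 0 -7 5;-5.4 1.5 0 0 0 -7 5;-5.2 2.1 0 0 0 -7 5;-4.9 2.8 0 0 0 -7 5;-4.5 3.3 0 0 0 -7 5;-4.1 3.9 0 0 0 -7 5;-3.6 4.3 0 0 0 -7 5;-3 4.7 0 0 0 -7 5;-2.4 5.1 0 0 0 -7 5;-1.8 5.3 0 0 0 -7 5;0 0 0 0 0 0 5"

```text
time_s: 17.52
tcp_pos: [0.5413, -0.1109, 0.0704]
tcp_rot: [3.138, 0.142, 0.005]
ft_force: [5.7, 1.9, -1.0]
finger_gap: 0.0129
grasp_force: 8.0
```

```bash
python3 look.py
```

```text
t 17.5167 tcp [ 0.5413 -0.1109  0.0704] yawY -84.8 zax [ 0.003 -0.    -1.   ] q6 1.24 F [ 5.7  1.9 -1. ] gap 0.012866755793982988 8.001516088843346
```

Call:
carry_out:
  series: "0 3 0 0 0 -3 5;0 2 0 0 0 -2 5;0 1 0 0 0 -1 5;0 0 0 0 0 0 5"

```text
time_s: 17.85
tcp_pos: [0.5402, -0.1054, 0.0702]
tcp_rot: [3.141, -0.011, 0.001]
ft_force: [-2.6, -1.0, 5.6]
finger_gap: 0.0126
grasp_force: 8.0
```

Call:
carry_out:
  series: "0 1 0 0 0 0 5;0 1 0 0 0 0 5;0 0 0 0 0 0 5;0 0 0 0 0 0 5"

```text
time_s: 18.18
tcp_pos: [0.5402, -0.1046, 0.0702]
tcp_rot: [3.14, -0.007, 0.001]
ft_force: [-3.4, -16.4, 4.4]
finger_gap: 0.0128
grasp_force: 8.0
```

At the stop. I'll ease off, release, retreat and check.

Call:
carry_out:
  series: "0 -1 0 0 0 0 5;0 0 0 0 0 0 24;0 0 0 0 0 0 24;0 0 0 0 0 0 24;0 0 10 0 0 0 24;0 0 25 0 0 0 24;0 0 35 0 0 0 24;0 0 35 0 0 0 24;0 20 30 0 0 0 24;0 20 0 0 0 0 24;0 0 0 0 0 0 24"

```text
time_s: 19.1
tcp_pos: [0.5408, -0.0624, 0.2074]
tcp_rot: [3.141, -0.007, 0.006]
ft_force: [0.3, 0.2, -0.6]
finger_gap: 0.024
grasp_force: 0.0
```

```bash
python3 look.py w5.png
python3 - <<'E'
from h import *
a=np.radians(-83.3);X=np.array([np.cos(a),np.sin(a)]);Y=np.array([-X[1],X[0]]);pv=np.array([.5509,-.0487])+.055*X+.028*Y
print('pivot',pv,'closed knob',pv-.046*Y)
E
```

```text
t 19.1 tcp [ 0.5408 -0.0624  0.2074] yawY -90.3 zax [ 0.004 -0.    -1.   ] q6 1.42 F [ 0.3  0.2 -0.6] gap 0.024014250092255492 0.0
cam [ 0.607 -0.063  0.37 ]
redtop [366. 230.] [360 223  14  15 148] z 0.078 ray [ 0.5407 -0.1049  0.079 ]
redlow [390. 194.] [375 192  32   6 108] z 0.044 ray [ 0.5691 -0.1318  0.045 ]
redlow [390. 209.] [377 207  30   6  96] z 0.044 ray [ 0.554  -0.1326  0.045 ]
colltop [305. 218.] [289 203  32  32 646] z 0.075 ray [ 0.5514 -0.0496  0.076 ]
brass [360. 196.] [350 170  21  62 700] z 0.054 ray [ 0.569  -0.1011  0.055 ]
pivot [ 0.58512567 -0.10005761] closed knob [ 0.53943982 -0.10542446]
```

View pics/w5.png

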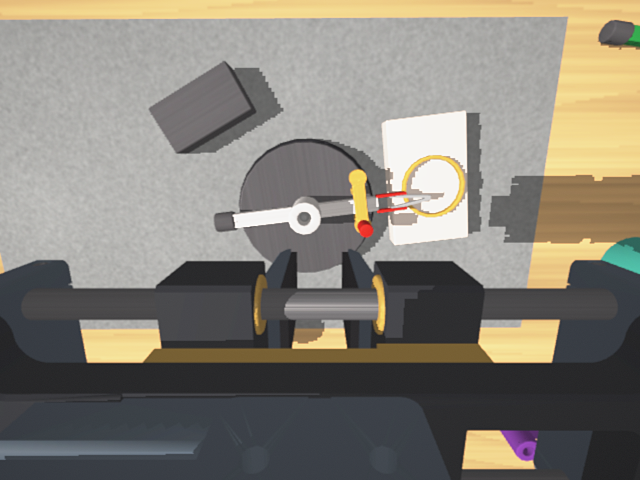

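The view shows the keeper closed across the bar, with the knob at (366,230), at its predicted closed spot. The jaws hang over the block near (430,197), the collar is home at (305,218), and the block and bangle have not moved.

```bash
python3 -c "
from workcell import arm
print(arm.close_job())"
```

```text
the job is handed in; nothing more can be done
None
```

The holder arm is turned end for end and fully home on the pin, with its jaws over the soldering block and the keeper closed at its stop; the job was handed in at about 19 s and no verdict came back.

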